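Put a serviced sheet winch back together on the chart table

ROBOT

A 6-joint arm with a two-finger parallel gripper is mounted at the origin on the work surface. World frame = base frame: x ahead of the robot, y to its left, z up, the work surface at z = 0. Lengths are in mm, angles in rad, forces in N, time in s.
With the tool pointing down it reaches from about 400 to 925 mm from the base axis. Payload 12.5 kg.
Tool frame: the origin (TCP) lies at the very end of the fingers, on their centre line; the grasp point (between the pads) lies 19 mm behind it; z points along the fingers, y is the line along which they close (so a half turn about z gives the same grasp; the last joint's range is limited). The gripper opens to 95 mm and grips with 3 to 60 N. Pads are 20 mm wide; open, the fingers measure 119 mm over their backs; the gripper's body (75 mm by 180 mm) begins 59 mm behind the grasp point.
Start: joints at [1.074, 0.491, 1.559, -0, 1.092, -0.106], TCP at [238.065, 577.903, 214.661] pointing down, gripper open.
Joint ranges: [-3.1, 3.1], [-0.84, 2.19], [0.05, 2.79], [-1.13, 4.28], [0.06, 2.93], [-2.69, 2.69]. Speed limits (rad/s): [2.22, 2.22, 2.79, 3.14, 3.14, 3.14].

INTERFACE

Orientations are given as a unit quaternion [w, x, y, z].
In Python, from bench import get_obs, camera, get_calibration, job gives the robot as it stands.
- The arm moves only by the tool play_rows, never from a script. Its argument "targets" is a list of rows, each an object of numbers: "ax", "ay", "az": the turn, a rotation vector about the world's x, y, z normalised to -1 to 1, where 1 is 360 degrees; "x", "y", "z": the shift along the world's x, y, z normalised to -1 to 1, where 1 is 250 mm; "grip": the closure, from -1 (fully open) to 1 (shut). A call has 1 to 8 rows; each row is the pose to reach, as a shift and turn from the pose commanded when the call began, turning the shorter way round; what a row does not reach only later rows make up. A row lasts 1/10 s, in which the tool goes at most 50 mm and 8.59 degrees, less where a joint would pass 70% of its speed; a pose out of reach is approached as far as the arm can. A call with a number of a shift or a turn outside -1 to 1 is refused whole. A call with a gripper value outside its range is refused whole. The fingers move at their own pace and stop on an object; "grip_force" is the grip in N (left out, the last holds). Time passes only in rows, so rows that repeat a pose let the fingers close. It gives the time, the measured TCP pose, the force, the opening and the grip force at its end, in the units of the state.
- get_obs(): the state, without advancing time (a new reading comes with each control period).
- camera(name): name is "scene" or "top" or "wrist"; returns the picture (384x512x3 uint8, red, green, blue); there is no depth.
- get_calibration(name): a dict with "intrinsics" (3x3 intrinsics, pixels), "distortion" ([k1, k2, p1, p2, k3] as OpenCV has them; the pictures are not rectified), "R" (3x3) and "t" (3): a world point X has camera coordinates R X + t. Camera axes: x right, y down, z forward; pixel columns grow to the right and rows downward; lengths in mm; the calibration is good to about 2 mm. A picture is of the moment at which its call begins: read the wrist's pose just before it. get_calibration takes no time and is no camera call; for the wrist camera it gives the pose at the moment of the call.
- job.job_done(): hands the job in; it is judged then, once.
The state is a dict: "t": time; "joints": joint angles; "qd": joint speeds; "joint_torque": joint torques, N m; "position": TCP position; "tool_rot": TCP orientation; "force": force on the tool from outside, world axes, zero at the start; "moment": the same for the moment, N m; "grip_width": finger opening in mm; "finger_force": force on a finger pad.
Only numpy, scipy, OpenCV 4.12 (cv2) and the standard library are available. Lean on these libraries where they do the work, as an engineer would, in place of code of your own. Each camera call takes 0.05 s, during which the arm holds its last target. There are 200 camera calls.

TASK

The small winch has been cleaned and greased; put it back together on its base. Onto the stem go, one after another and each right down, the tall black bearing, the bronze spacer and the blue bearing, then the drum, skirt down, over them, and last the cap, spigot down in the hole in the drum's top. Lower each part home rather than letting it fall, and leave the binoculars, the flask and the grease tub where they are.

Things in the scene. Friction and masses are not known exactly. Their poses are not given: they have to be found in the camera images.
- winch_base: The target, fixed: a plywood pad 120 x 120 x 15 mm carrying a grey metal flange (100 mm diameter, 8 mm thick, top 23 mm above the table) with a bare steel stem standing in its middle (26 mm diameter, top 70 mm above the table, the last 4 mm tapering to 18 mm diameter). Origin on the stem's axis at the underside of the pad, on the table; z up. It may be anywhere among the parts and does not move.
- lower_bearing_center (a point): Centre (half-way up) of the lower roller bearing: a black ring with steel rollers, 42 mm outside, 29 mm bore, 18 mm tall, lying flat; z along its axis; either face may be up. Home: on the flange, centre 32 mm above the table.
- spacer_center (a point): Centre (half-way up) of the spacer: a plain bronze-coloured ring, 38 mm outside, 29 mm bore, 12 mm tall, lying flat; z along its axis; either face may be up. Home: on the black bearing, centre 47 mm above the table.
- upper_bearing_center (a point): Centre (half-way up) of the upper roller bearing: a blue ring with steel rollers, 42 mm outside, 29 mm bore, 14 mm tall, lying flat; z along its axis; either face may be up. Home: on the spacer, centre 60 mm above the table.
- drum_center (a point): Centre (half-way up) of the winch drum: bright aluminium, 54 mm tall, about 0.4 kg, standing on its skirt; z up along its axis. Skirt 84 mm diameter (lowest 7 mm), waist 56 mm, crown 64 mm diameter and straight-sided over the top 12 mm (easily gripped there). A 48 mm bore runs up from below for 42 mm to a 12 mm web with a 34 mm hole through the top. Home: the web rests on the blue bearing, skirt 2 mm clear of the flange, centre 52 mm and top 79 mm above the table.
- cap_center (a point): Centre (half-way up) of the cap: a steel disc with a red band and a dark star socket on top, 46 mm diameter and 14 mm thick, with a 28 mm spigot 7 mm long below it on which it stands (21 mm tall in all); z up along its axis. Home: disc flat on the drum's top, which is wider than the cap, spigot in the 34 mm hole; centre 82.5 mm above the table. Grip it by the disc, clear of the spigot, so that the fingers stay above the drum.
- binoculars: Bystander: black binoculars lying to the left of the parts, about 145 mm long (away from the robot) x 130 mm wide, 54 mm high. Origin at the underside.
- flask: Bystander: upright steel flask, 60 mm diameter, 185 mm tall, to the right. Origin at the underside.
- grease_tub: Bystander: white tub with a grey lid, 64 mm diameter, 60 mm tall, to the right. Origin at the underside.
Things that resemble listed ones, but are neither listed nor needed, are in the scene too. Leave any turquoise or yellow look-alike of the part that bears cap_center alone.

How it is judged (in metres and radians):
On the way, in this order (a step that is already met when the one before it is completed fails the run):
1. the tall black bearing is down on the base flange, on the stem, let go and still (horizontal distance between lower_bearing_center and winch_base below 0.005 m and z of lower_bearing_center in the frame of winch_base between 0.029 and 0.035 m and angle between the z axis of lower_bearing_center and the z axis of winch_base, either way round below 0.1 rad and contact force between the fingers and lower_bearing below 0.1 N and linear speed of lower_bearing below 0.02 m/s), for 0.2 s.
2. the bronze spacer lies on the black bearing, on the stem, let go and still (horizontal distance between spacer_center and winch_base below 0.005 m and z of spacer_center in the frame of winch_base between 0.044 and 0.05 m and angle between the z axis of spacer_center and the z axis of winch_base, either way round below 0.1 rad and contact force between the fingers and spacer below 0.1 N and linear speed of spacer below 0.02 m/s), for 0.2 s.
3. the blue bearing lies on the spacer, on the stem, let go and still (horizontal distance between upper_bearing_center and winch_base below 0.005 m and z of upper_bearing_center in the frame of winch_base between 0.057 and 0.063 m and angle between the z axis of upper_bearing_center and the z axis of winch_base, either way round below 0.1 rad and contact force between the fingers and upper_bearing below 0.1 N and linear speed of upper_bearing below 0.02 m/s), for 0.2 s.
4. the drum is down over the bearings, upright, let go and still (horizontal distance between drum_center and winch_base below 0.008 m and z of drum_center in the frame of winch_base between 0.049 and 0.055 m and angle between drum_center's own z axis and vertical below 0.1 rad and contact force between the fingers and drum below 0.1 N and linear speed of drum below 0.02 m/s), for 0.2 s.
5. the cap sits flat on the drum, its spigot in the hole, let go and still (horizontal distance between cap_center and winch_base below 0.01 m and z of cap_center in the frame of winch_base between 0.0795 and 0.0855 m and angle between cap_center's own z axis and vertical below 0.1 rad and contact force between the fingers and cap below 0.1 N and linear speed of cap below 0.02 m/s), for 0.2 s.
At the end, for the whole second after the job is handed in: All five parts are on the stem in the order named: each within 3 mm of its home height and level within 0.1 rad (drum and cap right way up), the rings within 5 mm, the drum 8 mm and the cap 10 mm of the stem's axis, let go and at rest (all of step 1 and all of step 2 and all of step 3 and all of step 4 and all of step 5); the robot touches nothing.
It fails at once if the binoculars, the flask or the grease tub is moved more than 30 mm (distance of any of binoculars, flask, grease_tub from where it was at the start of the episode above 0.03 m).
It fails at once if a part is dropped (falls free, out of the fingers, at more than 0.6 m/s) ((linear speed of lower_bearing above 0.6 m/s and contact force between the fingers and lower_bearing below 0.05 N) or (linear speed of spacer above 0.6 m/s and contact force between the fingers and spacer below 0.05 N) or (linear speed of upper_bearing above 0.6 m/s and contact force between the fingers and upper_bearing below 0.05 N) or (linear speed of drum above 0.6 m/s and contact force between the fingers and drum below 0.05 N) or (linear speed of cap above 0.6 m/s and contact force between the fingers and cap below 0.05 N)).
It also fails if it takes over 125 s, if anything falls off the work surface, if the arm or the gripper's body presses on something with over 40 N, if the wrist force passes 120 N, or if a joint passes its speed limit or range.

## Working session

There is one attempt and no reset: what is moved stays moved. The work goes in short steps, Python scripts to look and compute and a tool call to move; the robot and the scene stay as the last step left them, time stands still between calls to the robot, and variables do not carry over. Pictures are saved under pics/ and viewed, at most 14 in all, crops included, and the job is handed in when it is done.

Besides the shell and the picture viewer there is one more tool, called after ">>>" as a command line: name --argument value ..., lists and objects as JSON in quotes. play_rows: Moves the arm, as the interface text tells. Its arguments: {"type":"object","properties":{"targets":{"type":"array"},"grip_force":{"type":"number"}},"required":["targets"]}

```bash
mkdir -p pics; python3 - <<'E'
from bench import *
import cv2,numpy as np
o=get_obs();print(o)
for n in("top","scene"):
    c=get_calibration(n);print(n,{k:np.round(v,3).tolist() for k,v in c.items()})
    cv2.imwrite(f"pics/{n}0.png",cv2.resize(camera(n)[:,:,::-1],(800,600),interpolation=cv2.INTER_CUBIC))
E
```

```text
{'t': 0.0, 'joints': array([ 1.07438507e+00,  4.91555826e-01,  1.55946603e+00, -6.44906502e-06,
        1.09172363e+00, -1.05641041e-01]), 'qd': array([ 5.01769677e-04, -9.19478384e-04, -4.80179907e-06,  1.16656225e-03,
        1.12472462e-03,  8.81049196e-05]), 'joint_torque': array([-4.26566512e-04, -6.12640572e+01, -2.58187419e+01,  6.92199077e-02,
        4.81659151e-02, -1.29475206e-04]), 'position': array([237.94308149, 577.65433428, 214.05836874]), 'tool_rot': array([-1.68174781e-04,  1.94142839e-01,  9.80973102e-01, -5.51341935e-04]), 'force': array([-1.58502911, -0.02161726, -0.23129239]), 'moment': array([0.01167532, 0.02251077, 0.01584202]), 'finger_force': 0.0, 'grip_width': 95.14514432257083}
top {'intrinsics': [[405.671, 0.0, 258.334], [0.0, 405.671, 195.312], [0.0, 0.0, 1.0]], 'distortion': [0.051, 0.0, 0.0, 0.0, 0.0], 'R': [[0.01, -1.0, 0.003], [-0.978, -0.01, -0.211], [0.211, -0.001, -0.978]], 't': [-10.461, 566.948, 1131.115]}
scene {'intrinsics': [[348.78, 0.0, 255.825], [0.0, 348.78, 190.432], [0.0, 0.0, 1.0]], 'distortion': [-0.027, 0.0, 0.0, 0.0, 0.0], 'R': [[0.595, 0.803, 0.021], [0.441, -0.305, -0.844], [-0.672, 0.512, -0.536]], 't': [-341.109, -212.64, 1414.509]}
```

View pics/top0.png

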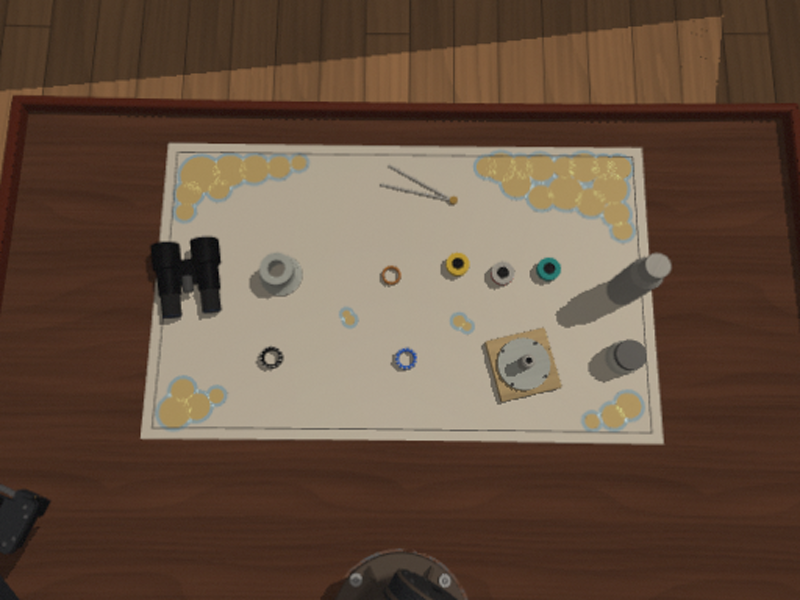

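View pics/scene0.png

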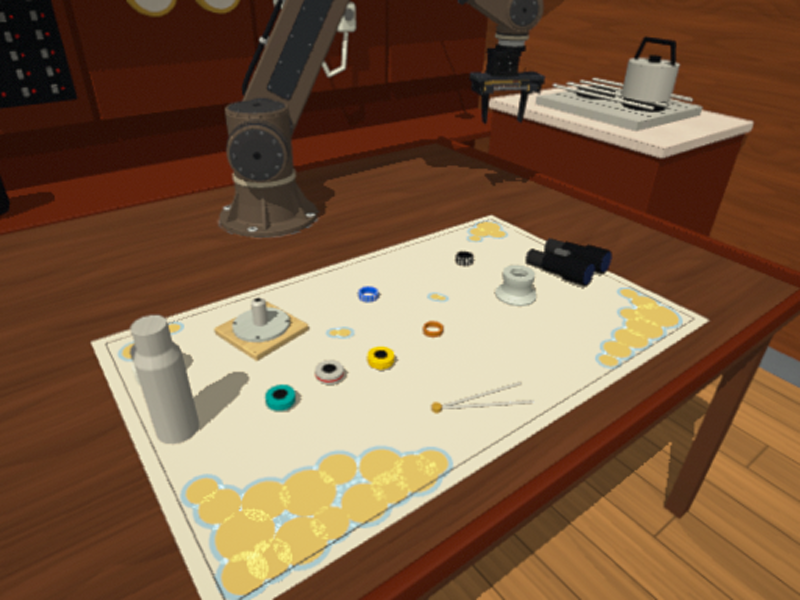

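The top view (800x600) shows the black bearing at (270,358), the bronze spacer at (390,275), the blue bearing at (405,358) and the drum crown at (278,268). The steel cap is at (503,272), between the yellow (457,264) and turquoise (548,268) look-alikes. The stem top is at (528,360). The scene view agrees.

```bash
cat > h.py <<'E'
from bench import *
import cv2,numpy as np
def pt(c,uv,z):
    """pixel -> world point on plane z"""
    n=cv2.undistortPoints(np.array([[uv]],float),c["intrinsics"],c["distortion"])[0,0]
    R,t=np.array(c["R"]),np.array(c["t"]);C=-R.T@t;d=R.T@np.array([n[0],n[1],1]);return C+d*(z-C[2])/d[2]
def shot(name):
    c=get_calibration(name);return c,cv2.cvtColor(camera(name),cv2.COLOR_RGB2BGR)
E
python3 - <<'E'
from h import *
c=get_calibration("top")
for n,u,v,z in[("black",270,358,18),("spacer",390,275,12),("blue",405,358,14),("drum",278,268,54),("cap",503,272,21),("yellow",457,264,21),("turq",548,268,21),("stem",528,360,70),("tub",628,355,60),("flask",657,265,185)]:
    print(n,np.round(pt(c,((u+.5)*.64-.5,(v+.5)*.64-.5),z)[:2]))
c=get_calibration("wrist");print({k:np.round(v,3).tolist() for k,v in c.items()})
R=np.array(c["R"]);print(-R.T@c["t"])
E
```

```text
black [471. 250.]
spacer [639.  23.]
blue [474.  -8.]
drum [639. 236.]
cap [ 645. -199.]
yellow [ 660. -109.]
turq [ 654. -287.]
stem [ 465. -232.]
tub [ 478. -418.]
flask [ 615. -432.]
{'intrinsics': [[326.524, 0.0, 257.647], [0.0, 326.524, 187.442], [0.0, 0.0, 1.0]], 'distortion': [-0.047, 0.0, 0.0, 0.0, 0.0], 'R': [[0.381, 0.924, -0.0], [0.888, -0.367, 0.277], [0.256, -0.106, -0.961]], 't': [-624.211, -31.73, 389.976]}
[166.66186461 606.59073604 383.40545673]
```

>>> play_rows --targets '[{"x":0.932,"y":-1,"z":0,"grip":-1},{"x":0.932,"y":-1,"z":0,"grip":-1},{"x":0.932,"y":-1,"z":0,"grip":-1},{"x":0.932,"y":-1,"z":0,"grip":-1},{"x":0.932,"y":-1,"z":0,"grip":-1},{"x":0.932,"y":-1,"z":0,"grip":-1},{"x":0.932,"y":-1,"z":0,"grip":-1},{"x":0.932,"y":-1,"z":0,"grip":-1}]' --grip_force 20

```text
validation failed for argument at $.ta...
```

>>> play_rows --targets '[{"x":0,"y":-0.308,"z":-0.256,"grip":-1},{"x":0,"y":-0.308,"z":-0.256,"grip":-1},{"x":0,"y":-0.308,"z":-0.256,"grip":-1},{"x":0,"y":-0.308,"z":-0.256,"grip":-1},{"x":0,"y":-0.308,"z":-0.256,"grip":-1}]'

```text
validation failed for argument at $.ta...
```

```bash
python3 - <<'E'
from h import *
c,im=shot("wrist");cv2.imwrite("pics/w1.png",im);print(get_obs()["position"],get_obs()["tool_rot"],get_obs()["t"])
E
```

```text
[237.97766234 577.75145421 214.23107188] [-1.15916638e-04  1.94162227e-01  9.80969359e-01 -3.64416784e-04] 0.15
```

View pics/w1.png

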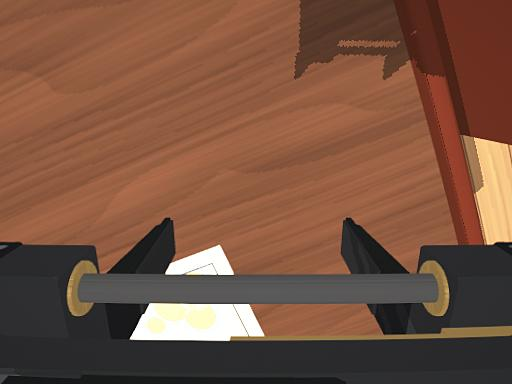

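The wrist view shows the two fingertips at about (168,222) and (348,222), with free sight above them in the picture (toward the robot). The move call was refused, so I'll send every field.

>>> play_rows --targets '[{"ax":0,"ay":0,"az":0,"x":0.932,"y":-1,"z":0,"grip":-1},{"ax":0,"ay":0,"az":0,"x":0.932,"y":-1,"z":0,"grip":-1},{"ax":0,"ay":0,"az":0,"x":0.932,"y":-1,"z":0,"grip":-1},{"ax":0,"ay":0,"az":0,"x":0.932,"y":-1,"z":0,"grip":-1},{"ax":0,"ay":0,"az":0,"x":0.932,"y":-1,"z":0,"grip":-1},{"ax":0,"ay":0,"az":0,"x":0.932,"y":-1,"z":0,"grip":-1},{"ax":0,"ay":0,"az":0,"x":0.932,"y":-1,"z":0,"grip":-1},{"ax":0,"ay":0,"az":0,"x":0.932,"y":-1,"z":0,"grip":-1}]' --grip_force 20

```text
t: 0.95
position: [473.9, 324.6, 214.4]
tool_rot: [0.0, 0.196, 0.981, -0.0]
force: [-1.1, 0.6, -0.0]
grip_width: 95.0
finger_force: 0.0
```

>>> play_rows --targets '[{"ax":0,"ay":0,"az":0,"x":0.08,"y":-0.308,"z":-0.256,"grip":-1},{"ax":0,"ay":0,"az":0,"x":0.08,"y":-0.308,"z":-0.256,"grip":-1},{"ax":0,"ay":0,"az":0,"x":0.08,"y":-0.308,"z":-0.256,"grip":-1},{"ax":0,"ay":0,"az":0,"x":0.08,"y":-0.308,"z":-0.256,"grip":-1},{"ax":0,"ay":0,"az":0,"x":0.08,"y":-0.308,"z":-0.256,"grip":-1},{"ax":0,"ay":0,"az":0,"x":0.08,"y":-0.308,"z":-0.256,"grip":-1}]'

```text
t: 1.55
position: [491.1, 252.2, 151.6]
tool_rot: [0.001, 0.193, 0.981, 0.001]
force: [-0.2, 0.7, 0.6]
grip_width: 95.5
finger_force: 0.0
```

```bash
python3 - <<'E'
from h import *
c,im=shot("wrist");cv2.imwrite("pics/w1.png",im);o=get_obs();print(o["position"],o["t"])
g=cv2.inRange(im,(0,0,0),(70,70,70));g[215:]=0
for k in cv2.findContours(g,cv2.RETR_EXTERNAL,2)[0]:
    if cv2.contourArea(k)>200: (u,v),r=cv2.minEnclosingCircle(k);print(u,v,r,pt(c,(u,v),9),cv2.boundingRect(k))
E
```

```text
[491.02915458 252.05727646 151.47916079] 1.6
402.0 208.0 23.769826889038086 [579.48717226 375.26713971   9.        ] (379, 188, 47, 27)
250.8865509033203 159.2836151123047 22.500167846679688 [474.20523338 251.75622336   9.        ] (230, 137, 43, 45)
477.5 107.0 112.1216812133789 [508.95307935 470.79664587   9.        ] (444, 0, 68, 215)
93.5 46.0 104.2030258178711 [324.24117069 160.80928506   9.        ] (0, 0, 188, 93)
```

View pics/w1.png

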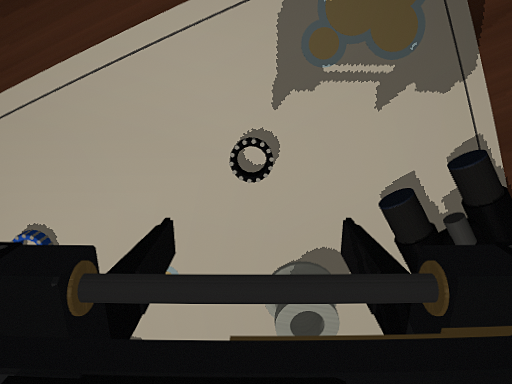

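The wrist view shows the black bearing centred at (251,160), 43 px across. That is about 41 mm, which fits its size, and it puts the bearing at about (474,252). The binoculars stay clear on the right.

>>> play_rows --targets '[{"ax":0,"ay":0,"az":0,"x":-0.068,"y":0,"z":-0.2,"grip":-1},{"ax":0,"ay":0,"az":0,"x":-0.068,"y":0,"z":-0.4,"grip":-1},{"ax":0,"ay":0,"az":0,"x":-0.068,"y":0,"z":-0.5,"grip":-1},{"ax":0,"ay":0,"az":0,"x":-0.068,"y":0,"z":-0.56,"grip":-1},{"ax":0,"ay":0,"az":0,"x":-0.068,"y":0,"z":-0.584,"grip":-1},{"ax":0,"ay":0,"az":0,"x":-0.068,"y":0,"z":-0.584,"grip":-0.5},{"ax":0,"ay":0,"az":0,"x":-0.068,"y":0,"z":-0.584,"grip":0},{"ax":0,"ay":0,"az":0,"x":-0.068,"y":0,"z":-0.584,"grip":0.3}]' --grip_force 20

```text
t: 2.4
position: [474.6, 251.2, 5.8]
tool_rot: [0.001, 0.194, 0.981, 0.001]
force: [0.3, 0.5, -1.1]
grip_width: 76.5
finger_force: 0.0
```

>>> play_rows --targets '[{"ax":0,"ay":0,"az":0,"x":0,"y":0,"z":0,"grip":0.3},{"ax":0,"ay":0,"az":0,"x":0,"y":0,"z":0,"grip":0.3},{"ax":0,"ay":0,"az":0,"x":0,"y":0,"z":0,"grip":0.3},{"ax":0,"ay":0,"az":0,"x":0,"y":0,"z":0,"grip":0.3}]'

```text
t: 2.8
position: [474.1, 250.9, 4.8]
tool_rot: [0.0, 0.194, 0.981, 0.0]
force: [0.7, -0.4, 1.1]
grip_width: 44.5
finger_force: 0.1
```

>>> play_rows --targets '[{"ax":0,"ay":0,"az":0,"x":0,"y":0,"z":0,"grip":0.3},{"ax":0,"ay":0,"az":0,"x":0,"y":0,"z":0,"grip":0.3},{"ax":0,"ay":0,"az":0,"x":0,"y":0,"z":0,"grip":0.3},{"ax":0,"ay":0,"az":0,"x":0,"y":0,"z":0.1,"grip":0.3},{"ax":0,"ay":0,"az":0,"x":0,"y":0,"z":0.3,"grip":0.3},{"ax":0,"ay":0,"az":0,"x":0,"y":0,"z":0.48,"grip":0.3},{"ax":0,"ay":0,"az":0,"x":0,"y":0,"z":0.58,"grip":0.3}]'

```text
t: 3.5
position: [474.6, 251.1, 152.9]
tool_rot: [0.001, 0.194, 0.981, 0.001]
force: [-0.9, 0.1, -0.7]
grip_width: 41.3
finger_force: 20.0
```

>>> play_rows --targets '[{"ax":0,"ay":0,"az":0,"x":0.1,"y":-1,"z":0,"grip":0.3},{"ax":0,"ay":0,"az":0,"x":0.1,"y":-1,"z":0,"grip":0.3},{"ax":0,"ay":0,"az":0,"x":0.1,"y":-1,"z":0,"grip":0.3},{"ax":0,"ay":0,"az":0,"x":0.1,"y":-1,"z":0,"grip":0.3},{"ax":0,"ay":0,"az":0,"x":0.1,"y":-1,"z":0,"grip":0.3},{"ax":0,"ay":0,"az":0,"x":0.1,"y":-1,"z":0,"grip":0.3}]'

```text
t: 4.1
position: [499.5, -3.8, 149.6]
tool_rot: [0.0, 0.197, 0.98, -0.0]
force: [0.4, 1.4, -0.2]
grip_width: 41.2
finger_force: 20.0
```

>>> play_rows --targets '[{"ax":0,"ay":0,"az":0,"x":0.1,"y":-0.92,"z":0,"grip":0.3},{"ax":0,"ay":0,"az":0,"x":0.1,"y":-0.92,"z":0,"grip":0.3},{"ax":0,"ay":0,"az":0,"x":0.1,"y":-0.92,"z":0,"grip":0.3},{"ax":0,"ay":0,"az":0,"x":0.1,"y":-0.92,"z":0,"grip":0.3},{"ax":0,"ay":0,"az":0,"x":0.1,"y":-0.92,"z":0,"grip":0.3},{"ax":0,"ay":0,"az":0,"x":0.1,"y":-0.92,"z":0,"grip":0.3},{"ax":0,"ay":0,"az":0,"x":0.1,"y":-0.92,"z":0,"grip":0.3}]'

```text
t: 4.8
position: [523.7, -228.9, 149.2]
tool_rot: [-0.001, 0.195, 0.981, 0.0]
force: [-0.1, 0.4, -0.2]
grip_width: 40.9
finger_force: 20.0
```

```bash
python3 - <<'E'
from h import *
c,im=shot("wrist");cv2.imwrite("pics/w2.png",im);o=get_obs();print(o["position"],o["grip_width"],o["t"])
E
```

```text
[ 523.80698552 -228.15989914  149.29715911] 41.101967332199436 4.85
```

View pics/w2.png

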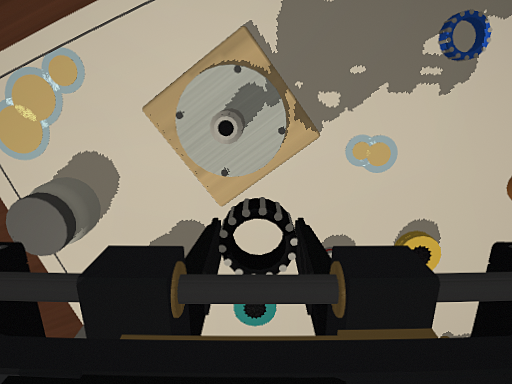

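The wrist view shows the black bearing in the fingers, its bore near (259,237). The stem top is at about (226,128) on the flange.

```bash
cat >> h.py <<'E'
def blob(im,lo,hi,box,show=True):
    """largest blob in bgr range inside box (u0,v0,u1,v1): centre, bounding box, area"""
    u0,v0,u1,v1=box;g=cv2.inRange(im[v0:v1,u0:u1],lo,hi)
    k=max(cv2.findContours(g,cv2.RETR_EXTERNAL,2)[0],key=cv2.contourArea);m=cv2.moments(k);x,y,w,h=cv2.boundingRect(k)
    return (m["m10"]/m["m00"]+u0,m["m01"]/m["m00"]+v0),(x+u0,y+v0,w,h),m["m00"]
E
python3 - <<'E'
from h import *
im=cv2.imread("pics/w2.png");c=get_calibration("wrist")
p,b,a=blob(im,(0,0,0),(60,60,60),(210,112,245,145));print(p,b,a,pt(c,p,70))
p,b,a=blob(im,(110,110,110),(255,255,255),(228,205,292,272));print(p,b,a)
T=get_obs()["position"]
for z in(0,14):print(T+[0,0,z],pt(c,p,T[2]+z))
g=cv2.cvtColor(im,cv2.COLOR_BGR2GRAY)
print(g[236,215:305].tolist());print(g[195:275,259].tolist())
print(g[128,205:250].tolist());print(g[105:150,226].tolist())
E
```

```text
(225.35527690700104, 127.66353187042841) (218, 120, 16, 16) 159.5 [ 465.94025014 -231.10794797   70.        ]
(257.54243494180724, 236.15888583758337) (233, 219, 50, 36) 1274.5
[ 523.80698552 -228.15989914  149.29715911] [ 523.95571581 -228.86463975  149.29715911]
[ 523.80698552 -228.15989914  163.29715911] [ 518.05549858 -226.44286046  163.29715911]
[13, 13, 13, 13, 2, 34, 84, 90, 89, 92, 91, 75, 25, 0, 3, 9, 3, 0, 79, 188, 192, 186, 186, 186, 186, 186, 186, 186, 186, 186, 186, 186, 186, 186, 186, 187, 186, 186, 186, 186, 186, 186, 186, 186, 186, 186, 185, 185, 186, 186, 186, 186, 186, 186, 185, 185, 185, 185, 185, 185, 185, 185, 185, 186, 185, 189, 204, 73, 0, 1, 19, 18, 17, 16, 16, 11, 9, 7, 6, 4, 0, 5, 17, 13, 15, 14, 13, 11, 11, 6]
[188, 194, 173, 49, 3, 12, 14, 13, 12, 15, 0, 0, 15, 57, 90, 92, 91, 91, 90, 43, 0, 0, 0, 38, 213, 192, 187, 187, 187, 187, 187, 187, 185, 186, 186, 186, 186, 186, 186, 186, 186, 186, 185, 187, 185, 185, 185, 185, 185, 186, 185, 185, 186, 186, 185, 185, 185, 187, 195, 196, 0, 0, 6, 5, 5, 4, 4, 5, 5, 5, 5, 9, 2, 7, 6, 15, 15, 13, 13, 24]
[163, 161, 163, 165, 162, 152, 146, 146, 143, 154, 160, 165, 138, 56, 2, 14, 13, 16, 16, 17, 16, 16, 14, 14, 17, 17, 11, 3, 27, 156, 162, 161, 139, 111, 108, 106, 110, 103, 60, 160, 168, 164, 162, 161, 160]
[82, 112, 94, 91, 73, 88, 109, 110, 107, 106, 99, 157, 162, 162, 176, 64, 9, 13, 13, 17, 14, 14, 14, 16, 15, 16, 15, 14, 16, 11, 0, 132, 169, 163, 160, 149, 148, 149, 145, 163, 163, 160, 156, 155, 158]
```

```bash
python3 - <<'E'
from h import *
c=get_calibration("wrist");T=get_obs()["position"]
def rep(n,P):
    r=(P-T)[:2];print(n,"fwd",r@[.924,-.381],"close",r@[.381,.924])
P1=pt(c,(257.7,218.3),T[2]+13.2);P2=pt(c,(257.7,254.7),T[2]-4.8)
rep("near",P1);rep("far",P2);print((P1+P2)/2,T)
S=pt(c,(225.9,127.8),70);print(S,(S-(P1+P2)/2)/250)
# centre of outer fingers tips
E
```

```text
near fwd -15.547310171866787 close -0.5206142037558479
far fwd 14.52506473306656 close -0.5015332123171227
[ 523.13927927 -228.43768878  153.49715911] [ 523.80698552 -228.15989914  149.29715911]
[ 466.19109334 -230.76948477   70.        ] [-0.22779274 -0.00932718 -0.33398864]
```

>>> play_rows --targets '[{"ax":0,"ay":0,"az":0,"x":-0.12,"y":-0.005,"z":0,"grip":0.3},{"ax":0,"ay":0,"az":0,"x":-0.228,"y":-0.01,"z":0,"grip":0.3},{"ax":0,"ay":0,"az":0,"x":-0.228,"y":-0.01,"z":-0.15,"grip":0.3},{"ax":0,"ay":0,"az":0,"x":-0.228,"y":-0.01,"z":-0.256,"grip":0.3},{"ax":0,"ay":0,"az":0,"x":-0.228,"y":-0.01,"z":-0.296,"grip":0.3},{"ax":0,"ay":0,"az":0,"x":-0.228,"y":-0.01,"z":-0.316,"grip":0.3},{"ax":0,"ay":0,"az":0,"x":-0.228,"y":-0.01,"z":-0.328,"grip":0.3},{"ax":0,"ay":0,"az":0,"x":-0.228,"y":-0.01,"z":-0.34,"grip":0.3}]'

```text
t: 5.65
position: [467.6, -231.5, 65.3]
tool_rot: [0.001, 0.194, 0.981, -0.0]
force: [-0.1, -0.3, -0.2]
grip_width: 41.5
finger_force: 20.0
```

>>> play_rows --targets '[{"ax":0,"ay":0,"az":0,"x":0,"y":0,"z":-0.03,"grip":0.3},{"ax":0,"ay":0,"az":0,"x":0,"y":0,"z":-0.06,"grip":0.3},{"ax":0,"ay":0,"az":0,"x":0,"y":0,"z":-0.09,"grip":0.3},{"ax":0,"ay":0,"az":0,"x":0,"y":0,"z":-0.12,"grip":0.3},{"ax":0,"ay":0,"az":0,"x":0,"y":0,"z":-0.135,"grip":0.3},{"ax":0,"ay":0,"az":0,"x":0,"y":0,"z":-0.142,"grip":0.3},{"ax":0,"ay":0,"az":0,"x":0,"y":0,"z":-0.146,"grip":0.3},{"ax":0,"ay":0,"az":0,"x":0,"y":0,"z":-0.146,"grip":0.3}]'

```text
t: 6.45
position: [467.1, -231.6, 28.2]
tool_rot: [0.0, 0.194, 0.981, 0.0]
force: [0.9, 0.2, -1.5]
grip_width: 41.1
finger_force: 20.0
```

>>> play_rows --targets '[{"ax":0,"ay":0,"az":0,"x":0,"y":0,"z":-0.001,"grip":-0.2},{"ax":0,"ay":0,"az":0,"x":0,"y":0,"z":-0.001,"grip":-0.2},{"ax":0,"ay":0,"az":0,"x":0,"y":0,"z":-0.001,"grip":-0.2},{"ax":0,"ay":0,"az":0,"x":0,"y":0,"z":-0.001,"grip":-0.2},{"ax":0,"ay":0,"az":0,"x":0,"y":0,"z":0.08,"grip":-0.2},{"ax":0,"ay":0,"az":0,"x":0,"y":0,"z":0.25,"grip":-0.2},{"ax":0,"ay":0,"az":0,"x":0,"y":0,"z":0.4,"grip":-0.2},{"ax":0,"ay":0,"az":0,"x":0,"y":0,"z":0.488,"grip":-0.2}]'

```text
t: 7.25
position: [467.5, -231.9, 152.9]
tool_rot: [0.001, 0.194, 0.981, -0.0]
force: [0.7, -0.7, 0.2]
grip_width: 57.1
finger_force: 0.0
```

>>> play_rows --targets '[{"ax":0,"ay":0,"az":0,"x":0.76,"y":1,"z":0,"grip":-1},{"ax":0,"ay":0,"az":0,"x":0.76,"y":1,"z":0,"grip":-1},{"ax":0,"ay":0,"az":0,"x":0.76,"y":1,"z":0,"grip":-1},{"ax":0,"ay":0,"az":0,"x":0.76,"y":1,"z":0,"grip":-1},{"ax":0,"ay":0,"az":0,"x":0.76,"y":1,"z":0,"grip":-1},{"ax":0,"ay":0,"az":0,"x":0.76,"y":1,"z":0,"grip":-1},{"ax":0,"ay":0,"az":0,"x":0.76,"y":1,"z":0,"grip":-1},{"ax":0,"ay":0,"az":0,"x":0.76,"y":1,"z":0,"grip":-1}]'

```text
t: 8.05
position: [657.5, 20.2, 149.6]
tool_rot: [-0.0, 0.193, 0.981, 0.0]
force: [-0.3, 0.5, 0.6]
grip_width: 94.9
finger_force: 0.0
```

```bash
python3 - <<'E'
from h import *
c,im=shot("wrist");cv2.imwrite("pics/w3.png",im);o=get_obs();print(o["position"],o["grip_width"],o["t"])
h=cv2.cvtColor(im,cv2.COLOR_BGR2HSV);g=cv2.inRange(h,(5,130,60),(16,255,255))
for k in cv2.findContours(g,cv2.RETR_EXTERNAL,2)[0]:
    if cv2.contourArea(k)>150:
        x,y,w,hh=cv2.boundingRect(k);print((x,y,w,hh),cv2.contourArea(k),pt(c,(x+w/2-.5,y+hh/2-.5),6))
c,im=shot("top");cv2.imwrite("pics/t3.png",cv2.resize(im[150:300,200:400],(800,600),interpolation=cv2.INTER_CUBIC))
E
```

```text
[656.69791797  18.72942192 149.67162335] 95.35273498024488 8.1
(236, 139, 39, 39) 1095.0 [640.88893029  23.71088725   6.        ]
```

View pics/t3.png

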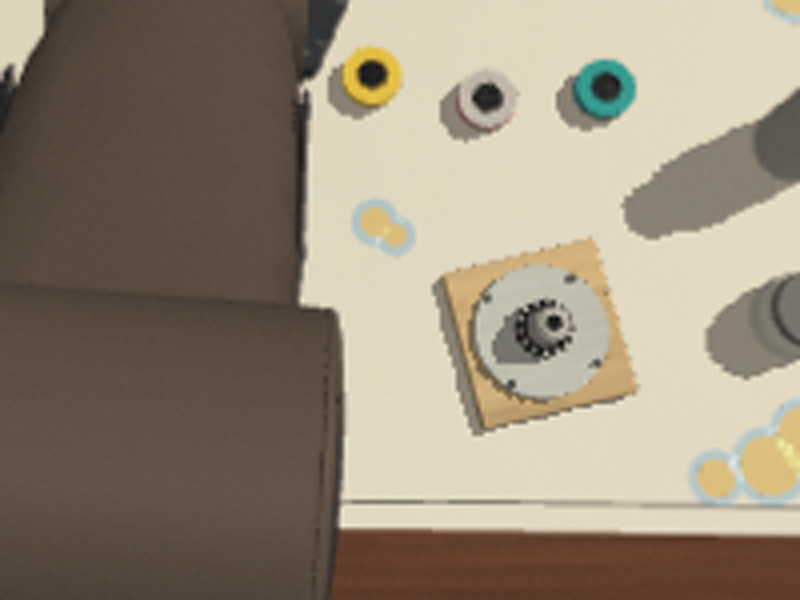

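The top crop shows the black bearing around the stem at about (545,328), flat on the flange. The spacer measures 37 mm, at (641,24).

>>> play_rows --targets '[{"ax":0,"ay":0,"az":0,"x":-0.064,"y":0.021,"z":-0.2,"grip":-1},{"ax":0,"ay":0,"az":0,"x":-0.064,"y":0.021,"z":-0.4,"grip":-1},{"ax":0,"ay":0,"az":0,"x":-0.064,"y":0.021,"z":-0.5,"grip":-0.5},{"ax":0,"ay":0,"az":0,"x":-0.064,"y":0.021,"z":-0.56,"grip":0},{"ax":0,"ay":0,"az":0,"x":-0.064,"y":0.021,"z":-0.584,"grip":0.1},{"ax":0,"ay":0,"az":0,"x":-0.064,"y":0.021,"z":-0.584,"grip":0.35},{"ax":0,"ay":0,"az":0,"x":-0.064,"y":0.021,"z":-0.584,"grip":0.35},{"ax":0,"ay":0,"az":0,"x":-0.064,"y":0.021,"z":-0.584,"grip":0.35}]'

```text
t: 8.95
position: [641.7, 23.5, 5.6]
tool_rot: [0.001, 0.194, 0.981, 0.0]
force: [-0.0, -0.1, -1.6]
grip_width: 52.8
finger_force: 0.0
```

>>> play_rows --targets '[{"ax":0,"ay":0,"az":0,"x":0,"y":0,"z":0,"grip":0.35},{"ax":0,"ay":0,"az":0,"x":0,"y":0,"z":0,"grip":0.35},{"ax":0,"ay":0,"az":0,"x":0,"y":0,"z":0,"grip":0.35},{"ax":0,"ay":0,"az":0,"x":0,"y":0,"z":0,"grip":0.35},{"ax":0,"ay":0,"az":0,"x":0,"y":0,"z":0.1,"grip":0.35},{"ax":0,"ay":0,"az":0,"x":0,"y":0,"z":0.3,"grip":0.35},{"ax":0,"ay":0,"az":0,"x":0,"y":0,"z":0.48,"grip":0.35},{"ax":0,"ay":0,"az":0,"x":0,"y":0,"z":0.58,"grip":0.35}]'

```text
t: 9.75
position: [641.9, 23.7, 152.8]
tool_rot: [0.002, 0.194, 0.981, 0.0]
force: [0.2, 1.1, -0.3]
grip_width: 36.3
finger_force: 20.0
```

>>> play_rows --targets '[{"ax":0,"ay":0,"az":0,"x":-0.464,"y":-1,"z":0,"grip":0.35},{"ax":0,"ay":0,"az":0,"x":-0.464,"y":-1,"z":0,"grip":0.35},{"ax":0,"ay":0,"az":0,"x":-0.464,"y":-1,"z":0,"grip":0.35},{"ax":0,"ay":0,"az":0,"x":-0.464,"y":-1,"z":0,"grip":0.35},{"ax":0,"ay":0,"az":0,"x":-0.464,"y":-1,"z":0,"grip":0.35},{"ax":0,"ay":0,"az":0,"x":-0.464,"y":-1,"z":0,"grip":0.35},{"ax":0,"ay":0,"az":0,"x":-0.464,"y":-1,"z":0,"grip":0.35},{"ax":0,"ay":0,"az":0,"x":-0.464,"y":-1,"z":0,"grip":0.35}]'

```text
t: 10.55
position: [525.0, -226.4, 149.1]
tool_rot: [-0.0, 0.195, 0.981, 0.0]
force: [0.2, 1.0, -1.1]
grip_width: 35.9
finger_force: 20.0
```

```bash
cat > ringstem.py <<'E'
from h import *
import sys
hgt,tip=float(sys.argv[1]),float(sys.argv[2])   # ring height, tip height above ring bottom
c,im=shot("wrist");cv2.imwrite(sys.argv[3],im);o=get_obs();T=o["position"];print(T,o["grip_width"],o["t"])
p,b,a=blob(im,(110,110,110),(255,255,255),(228,205,292,272));print("bore",p,b,a)
u=b[0]+b[2]/2-.5
P1=pt(c,(u,b[1]-.7),T[2]+hgt-tip);P2=pt(c,(u,b[1]+b[3]-.3),T[2]-tip);C=(P1+P2)/2
print("diam",np.linalg.norm((P2-P1)[:2]),"ring-TCP",C-T)
p,b,a=blob(im,(0,0,0),(60,60,60),(205,108,250,150));p=(b[0]+b[2]/2-.5,b[1]+b[3]/2-.5);S=pt(c,p,70);print("stem",p,b,a,S,"go",(S-C)[:2],(S-C)[:2]/250)
E
python3 ringstem.py 12 4.2 pics/w4.png
```

```text
[ 525.25476411 -225.75310106  149.08593103] 36.05068884864655 10.6
bore (257.5802685347344, 234.56882661996497) (233, 215, 50, 40) 1427.5
diam 29.93709245698131 ring-TCP [-1.22253059 -0.9532747   1.8       ]
stem (232.5, 128.0) (216, 108, 34, 41) 249.5 [ 469.43281976 -224.41723915   70.        ] go [-54.59941376   2.28913661] [-0.21839766  0.00915655]
```

View pics/w4.png

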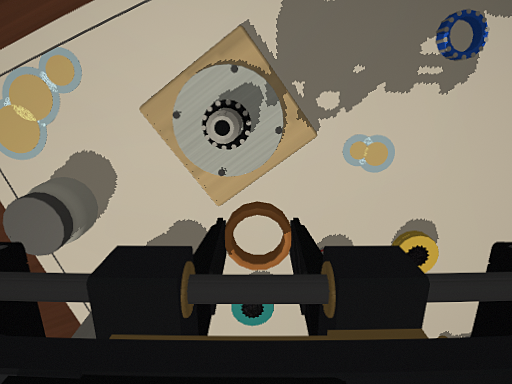

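The spacer is in the fingers with its bore at (258,235), and the stem top is at (222,127) inside the seated bearing. My stem mask merged with the dark bearing, so I'm keeping the first stem fix, (466,-231).

>>> play_rows --targets '[{"ax":0,"ay":0,"az":0,"x":-0.12,"y":-0.01,"z":0,"grip":0.35},{"ax":0,"ay":0,"az":0,"x":-0.232,"y":-0.017,"z":0,"grip":0.35},{"ax":0,"ay":0,"az":0,"x":-0.232,"y":-0.017,"z":-0.15,"grip":0.35},{"ax":0,"ay":0,"az":0,"x":-0.232,"y":-0.017,"z":-0.25,"grip":0.35},{"ax":0,"ay":0,"az":0,"x":-0.232,"y":-0.017,"z":-0.29,"grip":0.35},{"ax":0,"ay":0,"az":0,"x":-0.232,"y":-0.017,"z":-0.31,"grip":0.35},{"ax":0,"ay":0,"az":0,"x":-0.232,"y":-0.017,"z":-0.325,"grip":0.35},{"ax":0,"ay":0,"az":0,"x":-0.232,"y":-0.017,"z":-0.34,"grip":0.35}]'

```text
t: 11.4
position: [467.6, -230.5, 64.6]
tool_rot: [0.001, 0.194, 0.981, -0.0]
force: [-0.2, -0.1, 0.3]
grip_width: 36.1
finger_force: 20.0
```

>>> play_rows --targets '[{"ax":0,"ay":0,"az":0,"x":0,"y":0,"z":-0.02,"grip":0.35},{"ax":0,"ay":0,"az":0,"x":0,"y":0,"z":-0.04,"grip":0.35},{"ax":0,"ay":0,"az":0,"x":0,"y":0,"z":-0.06,"grip":0.35},{"ax":0,"ay":0,"az":0,"x":0,"y":0,"z":-0.07,"grip":0.35},{"ax":0,"ay":0,"az":0,"x":0,"y":0,"z":-0.075,"grip":0.35},{"ax":0,"ay":0,"az":0,"x":0,"y":0,"z":-0.075,"grip":0.35}]'

```text
t: 12.0
position: [467.0, -230.6, 45.8]
tool_rot: [-0.0, 0.194, 0.981, 0.0]
force: [-1.4, 1.6, 4.9]
grip_width: 36.2
finger_force: 20.0
```

>>> play_rows --targets '[{"ax":0,"ay":0,"az":0,"x":0,"y":0,"z":0,"grip":-0.2},{"ax":0,"ay":0,"az":0,"x":0,"y":0,"z":0,"grip":-0.2},{"ax":0,"ay":0,"az":0,"x":0,"y":0,"z":0,"grip":-0.2},{"ax":0,"ay":0,"az":0,"x":0,"y":0,"z":0,"grip":-0.2},{"ax":0,"ay":0,"az":0,"x":0,"y":0,"z":0.08,"grip":-0.2},{"ax":0,"ay":0,"az":0,"x":0,"y":0,"z":0.25,"grip":-0.2},{"ax":0,"ay":0,"az":0,"x":0,"y":0,"z":0.38,"grip":-0.2},{"ax":0,"ay":0,"az":0,"x":0,"y":0,"z":0.42,"grip":-0.2}]'

```text
t: 12.8
position: [468.0, -231.1, 153.4]
tool_rot: [0.002, 0.194, 0.981, -0.001]
force: [0.2, -0.1, -0.2]
grip_width: 56.9
finger_force: 0.0
```

>>> play_rows --targets '[{"ax":0,"ay":0,"az":0,"x":0.108,"y":0.89,"z":0,"grip":-1},{"ax":0,"ay":0,"az":0,"x":0.108,"y":0.89,"z":0,"grip":-1},{"ax":0,"ay":0,"az":0,"x":0.108,"y":0.89,"z":0,"grip":-1},{"ax":0,"ay":0,"az":0,"x":0.108,"y":0.89,"z":0,"grip":-1},{"ax":0,"ay":0,"az":0,"x":0.108,"y":0.89,"z":0,"grip":-1},{"ax":0,"ay":0,"az":0,"x":0.108,"y":0.89,"z":0,"grip":-1},{"ax":0,"ay":0,"az":0,"x":0.108,"y":0.89,"z":0,"grip":-1}]'

```text
t: 13.5
position: [493.9, -7.8, 149.9]
tool_rot: [-0.0, 0.193, 0.981, -0.0]
force: [0.0, -0.3, -0.6]
grip_width: 94.8
finger_force: 0.0
```

```bash
python3 - <<'E'
from h import *
c,im=shot("wrist");o=get_obs();print(o["position"],o["grip_width"],o["t"])
h=cv2.cvtColor(im,cv2.COLOR_BGR2HSV);g=cv2.inRange(h,(105,120,60),(130,255,255))
g=cv2.morphologyEx(g,cv2.MORPH_CLOSE,np.ones((7,7)))
for k in cv2.findContours(g,cv2.RETR_EXTERNAL,2)[0]:
    if cv2.contourArea(k)>150:
        x,y,w,hh=cv2.boundingRect(k);print((x,y,w,hh),cv2.contourArea(k),pt(c,(x+w/2-.5,y+hh/2-.5),8))
c,im=shot("top");cv2.imwrite("pics/t5.png",cv2.resize(im[190:265,300:400],(800,600),interpolation=cv2.INTER_CUBIC))
E
```

```text
[493.90856272  -8.47303623 149.95884322] 95.18667072079438 13.55
(230, 136, 43, 43) 1326.5 [474.5392036   -7.30965764   8.        ]
```

View pics/t5.png

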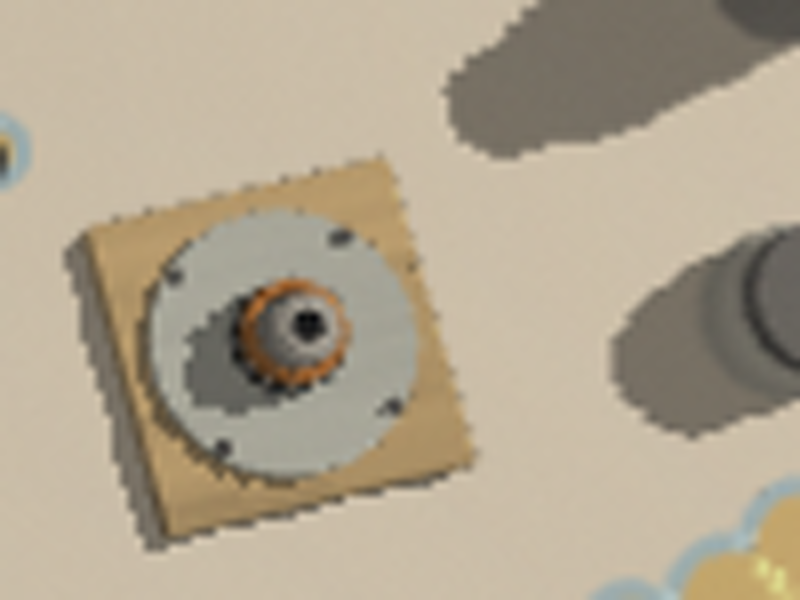

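The top crop shows the spacer seated concentrically on the black bearing at about (295,330). The blue bearing measures 41 mm, at (474.5,-7).

>>> play_rows --targets '[{"ax":0,"ay":0,"az":0,"x":-0.078,"y":0.003,"z":-0.2,"grip":-1},{"ax":0,"ay":0,"az":0,"x":-0.078,"y":0.003,"z":-0.4,"grip":-1},{"ax":0,"ay":0,"az":0,"x":-0.078,"y":0.003,"z":-0.5,"grip":-0.5},{"ax":0,"ay":0,"az":0,"x":-0.078,"y":0.003,"z":-0.56,"grip":0},{"ax":0,"ay":0,"az":0,"x":-0.078,"y":0.003,"z":-0.584,"grip":0.1},{"ax":0,"ay":0,"az":0,"x":-0.078,"y":0.003,"z":-0.584,"grip":0.3},{"ax":0,"ay":0,"az":0,"x":-0.078,"y":0.003,"z":-0.584,"grip":0.3},{"ax":0,"ay":0,"az":0,"x":-0.078,"y":0.003,"z":-0.584,"grip":0.3}]'

```text
t: 14.4
position: [475.0, -7.6, 5.3]
tool_rot: [0.001, 0.194, 0.981, 0.0]
force: [-0.5, 0.8, 0.4]
grip_width: 52.8
finger_force: 0.0
```

>>> play_rows --targets '[{"ax":0,"ay":0,"az":0,"x":0,"y":0,"z":0,"grip":0.3},{"ax":0,"ay":0,"az":0,"x":0,"y":0,"z":0,"grip":0.3},{"ax":0,"ay":0,"az":0,"x":0,"y":0,"z":0,"grip":0.3},{"ax":0,"ay":0,"az":0,"x":0,"y":0,"z":0,"grip":0.3},{"ax":0,"ay":0,"az":0,"x":0,"y":0,"z":0.1,"grip":0.3},{"ax":0,"ay":0,"az":0,"x":0,"y":0,"z":0.3,"grip":0.3},{"ax":0,"ay":0,"az":0,"x":0,"y":0,"z":0.48,"grip":0.3},{"ax":0,"ay":0,"az":0,"x":0,"y":0,"z":0.58,"grip":0.3}]'

```text
t: 15.2
position: [475.1, -7.4, 152.8]
tool_rot: [0.002, 0.194, 0.981, 0.0]
force: [-1.1, 0.4, -0.9]
grip_width: 40.5
finger_force: 20.0
```

>>> play_rows --targets '[{"ax":0,"ay":0,"az":0,"x":0.2,"y":-0.88,"z":0,"grip":0.3},{"ax":0,"ay":0,"az":0,"x":0.2,"y":-0.88,"z":0,"grip":0.3},{"ax":0,"ay":0,"az":0,"x":0.2,"y":-0.88,"z":0,"grip":0.3},{"ax":0,"ay":0,"az":0,"x":0.2,"y":-0.88,"z":0,"grip":0.3},{"ax":0,"ay":0,"az":0,"x":0.2,"y":-0.88,"z":0,"grip":0.3},{"ax":0,"ay":0,"az":0,"x":0.2,"y":-0.88,"z":0,"grip":0.3},{"ax":0,"ay":0,"az":0,"x":0.2,"y":-0.88,"z":0,"grip":0.3},{"ax":0,"ay":0,"az":0,"x":0.2,"y":-0.88,"z":0,"grip":0.3}]'

```text
t: 16.0
position: [524.2, -226.3, 149.5]
tool_rot: [-0.0, 0.194, 0.981, 0.0]
force: [-1.6, 0.2, -0.4]
grip_width: 40.7
finger_force: 20.0
```

```bash
python3 ringstem.py 14 4.4 pics/w6.png
```

```text
[ 524.36239755 -226.16743669  149.56582683] 40.778913889763395 16.05
bore (257.62226970560306, 235.03454415954417) (233, 216, 50, 39) 1404.0
diam 30.13712660303452 ring-TCP [-1.11669195 -0.33638763  2.6       ]
stem (222.0, 128.5) (215, 121, 15, 16) 162.5 [ 466.01455889 -231.8632184    70.        ] go [-57.23114672  -5.35939408] [-0.22892459 -0.02143758]
```

>>> play_rows --targets '[{"ax":0,"ay":0,"az":0,"x":-0.12,"y":-0.01,"z":0,"grip":0.3},{"ax":0,"ay":0,"az":0,"x":-0.229,"y":-0.02,"z":0,"grip":0.3},{"ax":0,"ay":0,"az":0,"x":-0.229,"y":-0.02,"z":-0.15,"grip":0.3},{"ax":0,"ay":0,"az":0,"x":-0.229,"y":-0.02,"z":-0.25,"grip":0.3},{"ax":0,"ay":0,"az":0,"x":-0.229,"y":-0.02,"z":-0.29,"grip":0.3},{"ax":0,"ay":0,"az":0,"x":-0.229,"y":-0.02,"z":-0.31,"grip":0.3},{"ax":0,"ay":0,"az":0,"x":-0.229,"y":-0.02,"z":-0.325,"grip":0.3},{"ax":0,"ay":0,"az":0,"x":-0.229,"y":-0.02,"z":-0.335,"grip":0.3}]'

```text
t: 16.85
position: [467.6, -232.2, 66.1]
tool_rot: [0.0, 0.194, 0.981, -0.0]
force: [-0.7, 0.4, 0.3]
grip_width: 40.6
finger_force: 20.0
```

>>> play_rows --targets '[{"ax":0,"ay":0,"az":0,"x":0,"y":0,"z":-0.015,"grip":0.3},{"ax":0,"ay":0,"az":0,"x":0,"y":0,"z":-0.025,"grip":0.3},{"ax":0,"ay":0,"az":0,"x":0,"y":0,"z":-0.032,"grip":0.3},{"ax":0,"ay":0,"az":0,"x":0,"y":0,"z":-0.032,"grip":0.3},{"ax":0,"ay":0,"az":0,"x":0,"y":0,"z":-0.032,"grip":0.3}]'

```text
t: 17.35
position: [467.4, -232.4, 58.0]
tool_rot: [0.0, 0.194, 0.981, -0.0]
force: [-0.9, 1.6, 4.2]
grip_width: 40.5
finger_force: 20.0
```

>>> play_rows --targets '[{"ax":0,"ay":0,"az":0,"x":0,"y":0,"z":0,"grip":-0.2},{"ax":0,"ay":0,"az":0,"x":0,"y":0,"z":0,"grip":-0.2},{"ax":0,"ay":0,"az":0,"x":0,"y":0,"z":0,"grip":-0.2},{"ax":0,"ay":0,"az":0,"x":0,"y":0,"z":0,"grip":-0.2},{"ax":0,"ay":0,"az":0,"x":0,"y":0,"z":0.08,"grip":-0.2},{"ax":0,"ay":0,"az":0,"x":0,"y":0,"z":0.25,"grip":-0.2},{"ax":0,"ay":0,"az":0,"x":0,"y":0,"z":0.42,"grip":-0.2},{"ax":0,"ay":0,"az":0,"x":0,"y":0,"z":0.57,"grip":-0.2}]'

```text
t: 18.15
position: [467.3, -232.3, 202.1]
tool_rot: [0.0, 0.194, 0.981, -0.0]
force: [0.1, -0.1, -0.9]
grip_width: 56.9
finger_force: 0.0
```

>>> play_rows --targets '[{"ax":0,"ay":0,"az":0,"x":0.4,"y":1,"z":0,"grip":-1},{"ax":0,"ay":0,"az":0,"x":0.4,"y":1,"z":0,"grip":-1},{"ax":0,"ay":0,"az":0,"x":0.4,"y":1,"z":0,"grip":-1},{"ax":0,"ay":0,"az":0,"x":0.4,"y":1,"z":0,"grip":-1},{"ax":0,"ay":0,"az":0,"x":0.4,"y":1,"z":0,"grip":-1},{"ax":0,"ay":0,"az":0,"x":0.4,"y":1,"z":0,"grip":-1}]'

```text
t: 18.75
position: [568.2, 21.3, 200.1]
tool_rot: [0.0, 0.193, 0.981, 0.0]
force: [-0.5, -1.2, 0.3]
grip_width: 94.0
finger_force: 0.0
```

>>> play_rows --targets '[{"ax":0,"ay":0,"az":0,"x":0.4,"y":0.86,"z":0,"grip":-1},{"ax":0,"ay":0,"az":0,"x":0.4,"y":0.86,"z":0,"grip":-1},{"ax":0,"ay":0,"az":0,"x":0.4,"y":0.86,"z":0,"grip":-1},{"ax":0,"ay":0,"az":0,"x":0.4,"y":0.86,"z":0,"grip":-1},{"ax":0,"ay":0,"az":0,"x":0.4,"y":0.86,"z":0,"grip":-1},{"ax":0,"ay":0,"az":0,"x":0.4,"y":0.86,"z":0,"grip":-1},{"ax":0,"ay":0,"az":0,"x":0.4,"y":0.86,"z":0,"grip":-1}]'

```text
t: 19.45
position: [667.0, 233.1, 199.3]
tool_rot: [-0.0, 0.193, 0.981, -0.0]
force: [0.2, -0.2, -0.3]
grip_width: 95.1
finger_force: 0.0
```

```bash
python3 - <<'E'
from h import *
c,im=shot("wrist");o=get_obs();print(o["position"],o["grip_width"],o["t"]);cv2.imwrite("pics/w7.png",im)
_,t=shot("top");t=cv2.resize(t[190:265,300:400],(512,384),interpolation=cv2.INTER_CUBIC)
cv2.imwrite("pics/c7.png",cv2.resize(np.hstack([im,t]),(800,300)))
E
```

```text
[666.92673582 232.21988457 199.71186637] 95.18531439427707 19.5
```

View pics/c7.png

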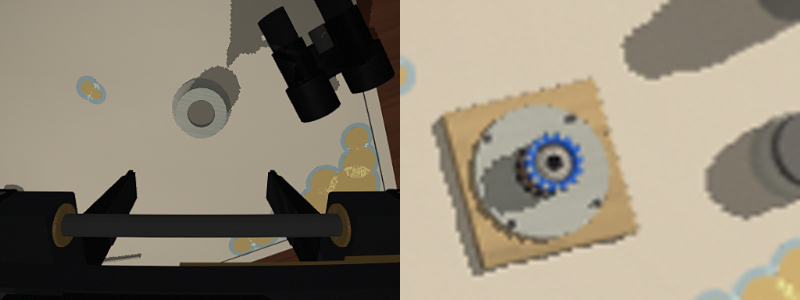

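The right half shows the blue bearing seated at (553,162). The left half shows the drum's hole at about (201,113), that is (257,144) at full size. The binoculars' near ends are at about (320,105), so I'll check finger clearance against them.

```bash
python3 - <<'E'
from h import *
im=cv2.imread("pics/w7.png");c=get_calibration("wrist");T=get_obs()["position"]
g=cv2.cvtColor(im,cv2.COLOR_BGR2GRAY)
print(g[144,210:305].tolist());print(g[100:185,257].tolist())
for uv in((340,170),(420,130),(335,115)):print(uv,pt(c,np.array(uv),50))
for v in((350,140),(372,152),(430,140),(490,110)):print(v,pt(c,v,50))
E
```

```text
[160, 161, 160, 160, 160, 160, 160, 160, 160, 163, 120, 130, 135, 135, 131, 137, 136, 135, 136, 134, 134, 134, 133, 133, 132, 132, 133, 134, 135, 139, 72, 88, 93, 91, 92, 91, 92, 91, 92, 92, 92, 91, 91, 92, 92, 92, 92, 92, 91, 91, 92, 92, 91, 91, 92, 91, 92, 92, 92, 91, 91, 92, 92, 91, 80, 137, 138, 135, 135, 134, 133, 133, 133, 132, 132, 131, 132, 131, 133, 136, 78, 103, 109, 109, 78, 71, 159, 160, 158, 159, 158, 159, 159, 159, 158]
[77, 72, 74, 75, 75, 74, 74, 73, 73, 74, 72, 60, 95, 135, 133, 136, 135, 136, 137, 137, 133, 131, 136, 138, 136, 135, 136, 145, 78, 90, 92, 92, 91, 92, 91, 92, 91, 92, 91, 91, 91, 92, 92, 91, 92, 92, 92, 92, 92, 91, 92, 91, 91, 92, 90, 92, 91, 92, 92, 85, 62, 60, 58, 122, 138, 134, 131, 130, 133, 132, 129, 131, 137, 137, 136, 136, 131, 147, 160, 160, 159, 158, 159, 159, 158]
(340, 170) [695.37556555 309.0705207   50.        ]
(420, 130) [687.27769938 395.23496176  50.        ]
(335, 115) [642.05457812 321.97332288  50.        ]
(350, 140) [670.46199607 327.85262475  50.        ]
(372, 152) [690.14995956 344.5234445   50.        ]
(430, 140) [700.65626535 402.08714369  50.        ]
(490, 110) [694.61739656 465.85656643  50.        ]
```

```bash
python3 - <<'E'
from h import *
c=get_calibration("wrist");T=get_obs()["position"]
P=pt(c,(257,145),54);print(P,T,(P-T)/250)
E
```

```text
[639.73265392 241.79758641  54.        ] [666.97861313 231.735132   200.02774604] [-0.10898384  0.04024982 -0.58411098]
```

>>> play_rows --targets '[{"ax":0,"ay":0,"az":0,"x":-0.11,"y":0.037,"z":-0.1,"grip":-1},{"ax":0,"ay":0,"az":0,"x":-0.11,"y":0.037,"z":-0.3,"grip":-1},{"ax":0,"ay":0,"az":0,"x":-0.11,"y":0.037,"z":-0.48,"grip":-1},{"ax":0,"ay":0,"az":0,"x":-0.11,"y":0.037,"z":-0.6,"grip":-1},{"ax":0,"ay":0,"az":0,"x":-0.11,"y":0.037,"z":-0.66,"grip":-1},{"ax":0,"ay":0,"az":0,"x":-0.11,"y":0.037,"z":-0.684,"grip":-0.5},{"ax":0,"ay":0,"az":0,"x":-0.11,"y":0.037,"z":-0.684,"grip":-0.2},{"ax":0,"ay":0,"az":0,"x":-0.11,"y":0.037,"z":-0.684,"grip":-0.2}]' --grip_force 45

```text
t: 20.35
position: [640.7, 241.9, 30.9]
tool_rot: [0.001, 0.194, 0.981, 0.001]
force: [-0.8, -0.3, -0.3]
grip_width: 76.3
finger_force: 0.0
```

>>> play_rows --targets '[{"ax":0,"ay":0,"az":0,"x":0,"y":0,"z":0,"grip":-0.2},{"ax":0,"ay":0,"az":0,"x":0,"y":0,"z":0,"grip":-0.2},{"ax":0,"ay":0,"az":0,"x":0,"y":0,"z":0,"grip":-0.2},{"ax":0,"ay":0,"az":0,"x":0,"y":0,"z":0,"grip":-0.2},{"ax":0,"ay":0,"az":0,"x":0,"y":0,"z":0.05,"grip":-0.2},{"ax":0,"ay":0,"az":0,"x":0,"y":0,"z":0.2,"grip":-0.2},{"ax":0,"ay":0,"az":0,"x":0,"y":0,"z":0.4,"grip":-0.2},{"ax":0,"ay":0,"az":0,"x":0,"y":0,"z":0.56,"grip":-0.2}]'

```text
t: 21.15
position: [639.6, 241.9, 172.1]
tool_rot: [0.0, 0.194, 0.981, 0.0]
force: [0.5, 0.1, -3.3]
grip_width: 63.0
finger_force: 45.0
```

>>> play_rows --targets '[{"ax":0,"ay":0,"az":0,"x":-0.2,"y":-0.9,"z":0,"grip":-0.2},{"ax":0,"ay":0,"az":0,"x":-0.2,"y":-0.9,"z":0,"grip":-0.2},{"ax":0,"ay":0,"az":0,"x":-0.2,"y":-0.9,"z":0,"grip":-0.2},{"ax":0,"ay":0,"az":0,"x":-0.2,"y":-0.9,"z":0,"grip":-0.2},{"ax":0,"ay":0,"az":0,"x":-0.2,"y":-0.9,"z":0,"grip":-0.2},{"ax":0,"ay":0,"az":0,"x":-0.2,"y":-0.9,"z":0,"grip":-0.2}]'

```text
t: 21.75
position: [588.8, 13.4, 169.9]
tool_rot: [-0.0, 0.196, 0.981, -0.0]
force: [0.9, 0.8, -3.3]
grip_width: 63.1
finger_force: 45.0
```

>>> play_rows --targets '[{"ax":0,"ay":0,"az":0,"x":-0.2,"y":-0.98,"z":0,"grip":-0.2},{"ax":0,"ay":0,"az":0,"x":-0.2,"y":-0.98,"z":0,"grip":-0.2},{"ax":0,"ay":0,"az":0,"x":-0.2,"y":-0.98,"z":0,"grip":-0.2},{"ax":0,"ay":0,"az":0,"x":-0.2,"y":-0.98,"z":0,"grip":-0.2},{"ax":0,"ay":0,"az":0,"x":-0.2,"y":-0.98,"z":0,"grip":-0.2},{"ax":0,"ay":0,"az":0,"x":-0.2,"y":-0.98,"z":0,"grip":-0.2},{"ax":0,"ay":0,"az":0,"x":-0.2,"y":-0.98,"z":0,"grip":-0.2}]'

```text
t: 22.45
position: [539.5, -228.5, 169.4]
tool_rot: [-0.0, 0.195, 0.981, 0.0]
force: [-1.1, 0.2, -4.0]
grip_width: 62.7
finger_force: 45.0
```

```bash
python3 - <<'E'
from h import *
c,im=shot("wrist");o=get_obs();print(o["position"],o["grip_width"],o["t"]);cv2.imwrite("pics/w8.png",im)
g=cv2.cvtColor(im,cv2.COLOR_BGR2GRAY);print(g[150:275,258].tolist())
E
```

```text
[ 539.76330156 -227.49610951  169.31111635] 62.75622754982185 22.5
[159, 111, 68, 85, 89, 89, 90, 91, 90, 90, 89, 90, 89, 89, 89, 89, 89, 88, 89, 87, 89, 88, 88, 88, 88, 86, 82, 80, 81, 81, 80, 79, 78, 77, 77, 73, 77, 77, 76, 76, 75, 77, 96, 91, 88, 88, 89, 90, 92, 91, 90, 91, 91, 92, 92, 91, 90, 89, 90, 89, 89, 91, 91, 91, 91, 91, 89, 88, 89, 84, 115, 198, 188, 186, 186, 186, 186, 186, 185, 185, 185, 186, 185, 186, 186, 186, 185, 187, 186, 186, 186, 186, 186, 186, 185, 186, 191, 189, 58, 73, 78, 77, 76, 77, 79, 79, 77, 76, 76, 78, 78, 77, 77, 76, 78, 77, 74, 74, 75, 77, 76, 74, 76, 76, 58]
```

View pics/w8.png

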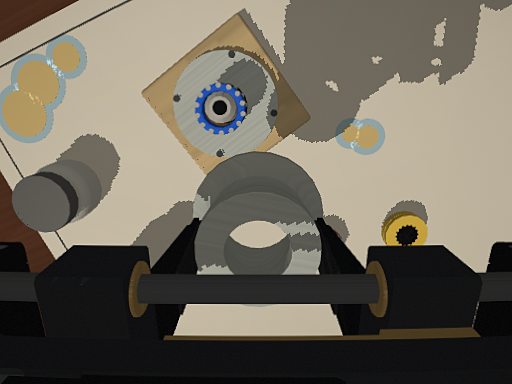

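The drum is in the fingers with its near crown edge at row 192 and near hole edge at row 220 (u 258). The stem top is at (220,107) inside the blue bearing.

```bash
python3 - <<'E'
from h import *
im=cv2.imread("pics/w8.png");c=get_calibration("wrist");T=get_obs()["position"];f=np.array([.924,-.381,0])
for v,r in((191.5,32),(219.8,17)):
    P=pt(c,(257.7,v),T[2]+24.8)+f*r;print(P-T,P)
p,b,a=blob(im,(0,0,0),(60,60,60),(210,96,232,119));print(p,b,a,pt(c,(b[0]+b[2]/2-.5,b[1]+b[3]/2-.5),70))
E
```

```text
[-1.48110874  0.05620331 24.8       ] [ 538.28219282 -227.43990619  194.11111635]
[-2.38806491  0.42024549 24.8       ] [ 537.37523665 -227.07586402  194.11111635]
(219.5150421179302, 107.20697954271961) (213, 101, 14, 14) 138.5 [ 466.55121049 -230.80597064   70.        ]
```

>>> play_rows --targets '[{"ax":0,"ay":0,"az":0,"x":-0.15,"y":-0.008,"z":0,"grip":-0.2},{"ax":0,"ay":0,"az":0,"x":-0.288,"y":-0.015,"z":0,"grip":-0.2},{"ax":0,"ay":0,"az":0,"x":-0.288,"y":-0.015,"z":-0.12,"grip":-0.2},{"ax":0,"ay":0,"az":0,"x":-0.288,"y":-0.015,"z":-0.22,"grip":-0.2},{"ax":0,"ay":0,"az":0,"x":-0.288,"y":-0.015,"z":-0.27,"grip":-0.2},{"ax":0,"ay":0,"az":0,"x":-0.288,"y":-0.015,"z":-0.29,"grip":-0.2},{"ax":0,"ay":0,"az":0,"x":-0.288,"y":-0.015,"z":-0.305,"grip":-0.2},{"ax":0,"ay":0,"az":0,"x":-0.288,"y":-0.015,"z":-0.32,"grip":-0.2}]'

```text
t: 23.3
position: [468.5, -231.8, 89.7]
tool_rot: [0.001, 0.194, 0.981, -0.0]
force: [0.4, 0.4, -3.4]
grip_width: 62.7
finger_force: 45.0
```

Over the bearing with no contact force; continuing down.

>>> play_rows --targets '[{"ax":0,"ay":0,"az":0,"x":0,"y":0,"z":-0.03,"grip":-0.2},{"ax":0,"ay":0,"az":0,"x":0,"y":0,"z":-0.06,"grip":-0.2},{"ax":0,"ay":0,"az":0,"x":0,"y":0,"z":-0.09,"grip":-0.2},{"ax":0,"ay":0,"az":0,"x":0,"y":0,"z":-0.115,"grip":-0.2},{"ax":0,"ay":0,"az":0,"x":0,"y":0,"z":-0.13,"grip":-0.2},{"ax":0,"ay":0,"az":0,"x":0,"y":0,"z":-0.137,"grip":-0.2},{"ax":0,"ay":0,"az":0,"x":0,"y":0,"z":-0.139,"grip":-0.2},{"ax":0,"ay":0,"az":0,"x":0,"y":0,"z":-0.139,"grip":-0.2}]'

```text
t: 24.1
position: [467.8, -231.9, 55.5]
tool_rot: [0.0, 0.194, 0.981, -0.0]
force: [-3.6, 1.3, 13.0]
grip_width: 63.2
finger_force: 45.0
```

>>> play_rows --targets '[{"ax":0,"ay":0,"az":0,"x":0,"y":0,"z":0.002,"grip":-0.3},{"ax":0,"ay":0,"az":0,"x":0,"y":0,"z":0.002,"grip":-0.5},{"ax":0,"ay":0,"az":0,"x":0,"y":0,"z":0.002,"grip":-0.8},{"ax":0,"ay":0,"az":0,"x":0,"y":0,"z":0.002,"grip":-0.8},{"ax":0,"ay":0,"az":0,"x":0,"y":0,"z":0.002,"grip":-0.8},{"ax":0,"ay":0,"az":0,"x":0,"y":0,"z":0.08,"grip":-0.8},{"ax":0,"ay":0,"az":0,"x":0,"y":0,"z":0.28,"grip":-0.8},{"ax":0,"ay":0,"az":0,"x":0,"y":0,"z":0.48,"grip":-0.8}]'

```text
t: 24.9
position: [467.4, -231.6, 175.2]
tool_rot: [-0.001, 0.194, 0.981, 0.0]
force: [0.2, -0.9, -0.6]
grip_width: 85.1
finger_force: 0.0
```

```bash
python3 - <<'E'
from h import *
print(get_obs()["position"])
_,t=shot("scene");t=cv2.resize(t[170:245,120:220],(800,600),interpolation=cv2.INTER_CUBIC)
cv2.imwrite("pics/s9.png",t)
E
```

```text
[ 467.3569075  -231.5800836   175.23658472]
```

View pics/s9.png

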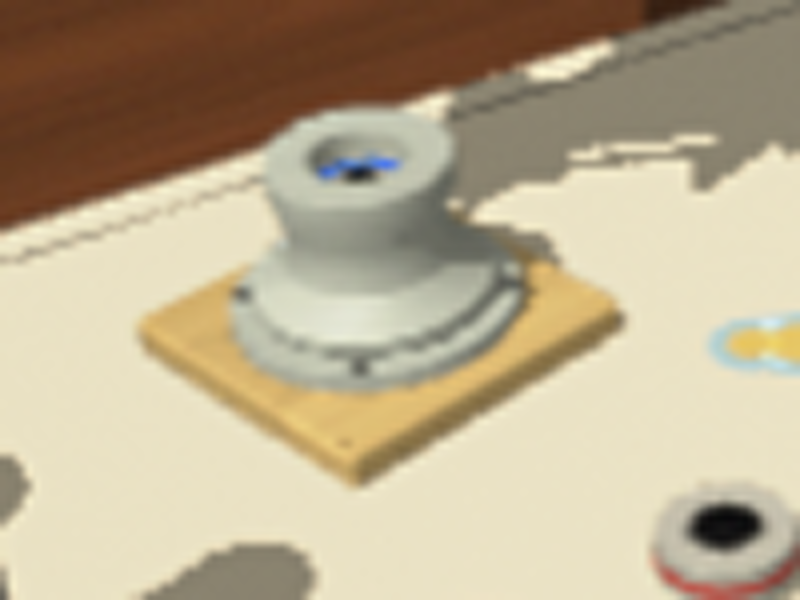

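The scene crop shows the drum seated and level, with the blue bearing visible through its hole at (355,165). Now the cap.

>>> play_rows --targets '[{"ax":0,"ay":0,"az":0,"x":0.788,"y":0.132,"z":-0.056,"grip":-0.5},{"ax":0,"ay":0,"az":0,"x":0.788,"y":0.132,"z":-0.056,"grip":-0.5},{"ax":0,"ay":0,"az":0,"x":0.788,"y":0.132,"z":-0.056,"grip":-0.5},{"ax":0,"ay":0,"az":0,"x":0.788,"y":0.132,"z":-0.056,"grip":-0.5},{"ax":0,"ay":0,"az":0,"x":0.788,"y":0.132,"z":-0.056,"grip":-0.5},{"ax":0,"ay":0,"az":0,"x":0.788,"y":0.132,"z":-0.056,"grip":-0.5},{"ax":0,"ay":0,"az":0,"x":0.788,"y":0.132,"z":-0.056,"grip":-0.5}]' --grip_force 25

```text
t: 25.65
position: [663.8, -199.0, 160.3]
tool_rot: [-0.0, 0.194, 0.981, 0.0]
force: [0.1, -0.3, 0.4]
grip_width: 71.8
finger_force: 0.0
```

```bash
python3 - <<'E'
from h import *
c,im=shot("wrist");o=get_obs();T=o["position"];print(T,o["grip_width"],o["t"]);cv2.imwrite("pics/w10.png",im)
p,b,a=blob(im,(0,0,0),(60,60,60),(225,130,290,200));P=pt(c,(b[0]+b[2]/2-.5,b[1]+b[3]/2-.5),21);print(p,b,a,P,(P-T)/250)
g=cv2.cvtColor(im,cv2.COLOR_BGR2GRAY);u,v=map(round,p);print(g[v,u-40:u+40].tolist());print(g[v-40:v+40,u].tolist())
E
```

```text
[ 663.84468312 -199.22587802  160.71605562] 71.42495035835351 25.7
(253.71668716687168, 156.98072980729808) (241, 145, 26, 25) 406.5 [ 644.99646843 -195.96973081   21.        ] [-0.07539286  0.01302459 -0.55886422]
[159, 160, 160, 160, 160, 161, 160, 160, 161, 160, 161, 160, 160, 160, 161, 163, 141, 131, 133, 136, 134, 135, 135, 134, 133, 132, 136, 82, 20, 1, 14, 11, 21, 14, 19, 21, 20, 14, 16, 19, 26, 24, 21, 17, 16, 18, 19, 20, 15, 10, 6, 0, 59, 135, 133, 130, 128, 129, 129, 128, 129, 129, 133, 87, 85, 80, 169, 170, 163, 160, 160, 159, 159, 160, 160, 159, 159, 160, 160, 159]
[159, 159, 160, 161, 168, 102, 83, 88, 90, 90, 89, 90, 90, 91, 97, 35, 40, 143, 133, 132, 133, 137, 135, 131, 129, 131, 137, 76, 9, 0, 11, 11, 15, 20, 12, 24, 20, 22, 20, 22, 26, 31, 29, 24, 20, 21, 15, 17, 20, 17, 10, 5, 67, 133, 131, 127, 130, 132, 133, 132, 130, 133, 132, 154, 161, 160, 160, 159, 160, 159, 160, 159, 159, 160, 159, 159, 159, 159, 158, 159]
```

View pics/w10.png

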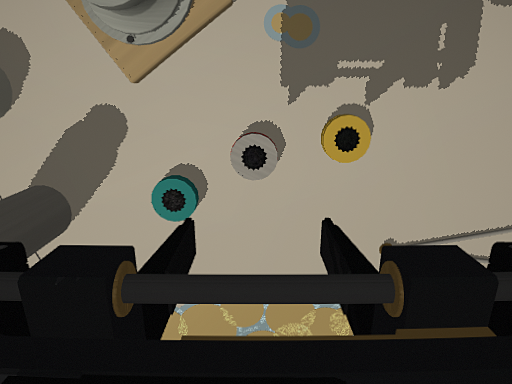

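The cap's socket is at (254,157), with the turquoise look-alike at (175,199) and the yellow one at (346,138). The cap is at (645,-196), and the part-open fingers clear both neighbours.

>>> play_rows --targets '[{"ax":0,"ay":0,"az":0,"x":-0.079,"y":0.012,"z":-0.1,"grip":-0.5},{"ax":0,"ay":0,"az":0,"x":-0.079,"y":0.012,"z":-0.3,"grip":-0.5},{"ax":0,"ay":0,"az":0,"x":-0.079,"y":0.012,"z":-0.47,"grip":-0.5},{"ax":0,"ay":0,"az":0,"x":-0.079,"y":0.012,"z":-0.57,"grip":-0.5},{"ax":0,"ay":0,"az":0,"x":-0.079,"y":0.012,"z":-0.602,"grip":-0.3},{"ax":0,"ay":0,"az":0,"x":-0.079,"y":0.012,"z":-0.602,"grip":0.2},{"ax":0,"ay":0,"az":0,"x":-0.079,"y":0.012,"z":-0.602,"grip":0.2},{"ax":0,"ay":0,"az":0,"x":-0.079,"y":0.012,"z":-0.602,"grip":0.2}]'

```text
t: 26.5
position: [645.8, -196.3, 11.9]
tool_rot: [0.001, 0.194, 0.981, -0.0]
force: [0.9, 1.0, 1.0]
grip_width: 44.7
finger_force: 0.6
```

>>> play_rows --targets '[{"ax":0,"ay":0,"az":0,"x":0,"y":0,"z":0,"grip":0.2},{"ax":0,"ay":0,"az":0,"x":0,"y":0,"z":0,"grip":0.2},{"ax":0,"ay":0,"az":0,"x":0,"y":0,"z":0,"grip":0.2},{"ax":0,"ay":0,"az":0,"x":0,"y":0,"z":0,"grip":0.2},{"ax":0,"ay":0,"az":0,"x":0,"y":0,"z":0.1,"grip":0.2},{"ax":0,"ay":0,"az":0,"x":0,"y":0,"z":0.3,"grip":0.2},{"ax":0,"ay":0,"az":0,"x":0,"y":0,"z":0.48,"grip":0.2},{"ax":0,"ay":0,"az":0,"x":0,"y":0,"z":0.62,"grip":0.2}]'

```text
t: 27.3
position: [645.4, -195.9, 168.6]
tool_rot: [0.001, 0.194, 0.981, -0.0]
force: [0.2, 0.5, -1.6]
grip_width: 44.2
finger_force: 25.0
```

>>> play_rows --targets '[{"ax":0,"ay":0,"az":0,"x":-0.42,"y":-0.14,"z":0,"grip":0.2},{"ax":0,"ay":0,"az":0,"x":-0.42,"y":-0.14,"z":0,"grip":0.2},{"ax":0,"ay":0,"az":0,"x":-0.42,"y":-0.14,"z":0,"grip":0.2},{"ax":0,"ay":0,"az":0,"x":-0.42,"y":-0.14,"z":0,"grip":0.2},{"ax":0,"ay":0,"az":0,"x":-0.42,"y":-0.14,"z":0,"grip":0.2}]'

```text
t: 27.8
position: [541.0, -231.0, 165.5]
tool_rot: [0.001, 0.194, 0.981, -0.0]
force: [0.6, 0.1, 0.2]
grip_width: 44.2
finger_force: 25.0
```

```bash
python3 - <<'E'
from h import *
c,im=shot("wrist");o=get_obs();T=o["position"];print(T,o["grip_width"],o["t"]);cv2.imwrite("pics/w11.png",im)
E
```

```text
[ 541.24596048 -230.74975996  165.19431313] 43.86823127650473 27.85
```

View pics/w11.png

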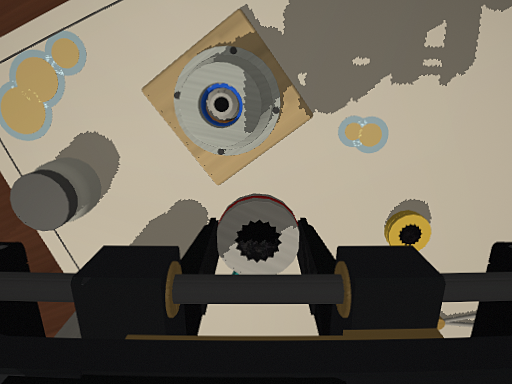

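The cap is held with its socket at (258,240). The drum hole is at about (221,104), with the blue bearing seen inside it.

```bash
python3 - <<'E'
from h import *
im=cv2.imread("pics/w11.png");c=get_calibration("wrist");T=get_obs()["position"]
p,b,a=blob(im,(0,0,0),(60,60,60),(230,212,285,270));P=pt(c,(b[0]+b[2]/2-.5,b[1]+b[3]/2-.5),T[2]+11);print(b,a,P,P-T)
p,b,a=blob(im,(0,0,0),(60,60,60),(205,92,236,118));S=pt(c,(b[0]+b[2]/2-.5,b[1]+b[3]/2-.5),70);print(b,a,S)
h=cv2.cvtColor(im,cv2.COLOR_BGR2HSV)
g=im[:,:,0].astype(int)-im[:,:,2]
ys,xs=np.where(g[75:135,185:260]>25);
print("blue box",xs.min()+185,xs.max()+185,ys.min()+75,ys.max()+75)
(e,r),k=cv2.minEnclosingCircle(np.c_[xs+185,ys+75].astype(np.float32)),0
D=pt(c,e,79);print(e,r,D,(D-P)/250)
E
```

```text
(234, 220, 47, 42) 1277.0 [ 538.92540849 -230.72552252  176.19431313] [-2.32055199  0.02423745 11.        ]
(214, 97, 15, 15) 145.0 [ 466.17957409 -231.47989885   70.        ]
blue box 201 242 83 126
(221.44244384765625, 104.32733917236328) 22.010906219482422 [ 466.64967132 -230.26246823   79.        ] [-0.28910295  0.00185222 -0.38877725]
```

>>> play_rows --targets '[{"ax":0,"ay":0,"az":0,"x":-0.15,"y":0,"z":0,"grip":0.2},{"ax":0,"ay":0,"az":0,"x":-0.289,"y":0,"z":0,"grip":0.2},{"ax":0,"ay":0,"az":0,"x":-0.289,"y":0,"z":-0.15,"grip":0.2},{"ax":0,"ay":0,"az":0,"x":-0.289,"y":0,"z":-0.24,"grip":0.2},{"ax":0,"ay":0,"az":0,"x":-0.289,"y":0,"z":-0.28,"grip":0.2},{"ax":0,"ay":0,"az":0,"x":-0.289,"y":0,"z":-0.3,"grip":0.2},{"ax":0,"ay":0,"az":0,"x":-0.289,"y":0,"z":-0.308,"grip":0.2},{"ax":0,"ay":0,"az":0,"x":-0.289,"y":0,"z":-0.314,"grip":0.2}]'

```text
t: 28.65
position: [468.5, -230.9, 86.9]
tool_rot: [0.0, 0.194, 0.981, -0.0]
force: [0.0, -0.2, -0.4]
grip_width: 44.0
finger_force: 25.0
```

>>> play_rows --targets '[{"ax":0,"ay":0,"az":0,"x":0,"y":0,"z":-0.006,"grip":0.2},{"ax":0,"ay":0,"az":0,"x":0,"y":0,"z":-0.012,"grip":0.2},{"ax":0,"ay":0,"az":0,"x":0,"y":0,"z":-0.017,"grip":0.2},{"ax":0,"ay":0,"az":0,"x":0,"y":0,"z":-0.017,"grip":0.2}]'

```text
t: 29.05
position: [468.2, -231.1, 83.6]
tool_rot: [0.001, 0.194, 0.981, -0.0]
force: [-2.5, 2.8, 14.7]
grip_width: 44.0
finger_force: 25.0
```

>>> play_rows --targets '[{"ax":0,"ay":0,"az":0,"x":0,"y":0,"z":-0.013,"grip":0.1},{"ax":0,"ay":0,"az":0,"x":0,"y":0,"z":-0.012,"grip":-0.2},{"ax":0,"ay":0,"az":0,"x":0,"y":0,"z":-0.012,"grip":-0.4},{"ax":0,"ay":0,"az":0,"x":0,"y":0,"z":-0.012,"grip":-0.4},{"ax":0,"ay":0,"az":0,"x":0,"y":0,"z":0.08,"grip":-0.4},{"ax":0,"ay":0,"az":0,"x":0,"y":0,"z":0.26,"grip":-0.4},{"ax":0,"ay":0,"az":0,"x":0,"y":0,"z":0.42,"grip":-0.4},{"ax":0,"ay":0,"az":0,"x":0,"y":0,"z":0.5,"grip":-0.4}]'

```text
t: 29.85
position: [468.4, -231.2, 210.2]
tool_rot: [0.002, 0.194, 0.981, -0.001]
force: [0.5, 0.0, -0.2]
grip_width: 66.6
finger_force: 0.0
```

>>> play_rows --targets '[{"ax":0,"ay":0,"az":0,"x":0.2,"y":0.6,"z":0.1,"grip":-0.4},{"ax":0,"ay":0,"az":0,"x":0.2,"y":0.6,"z":0.1,"grip":-0.4},{"ax":0,"ay":0,"az":0,"x":0.2,"y":0.6,"z":0.1,"grip":-0.4},{"ax":0,"ay":0,"az":0,"x":0.2,"y":0.6,"z":0.1,"grip":-0.4},{"ax":0,"ay":0,"az":0,"x":0.2,"y":0.6,"z":0.1,"grip":-0.4},{"ax":0,"ay":0,"az":0,"x":0.2,"y":0.6,"z":0.1,"grip":-0.4}]'

```text
t: 30.45
position: [517.5, -81.5, 231.8]
tool_rot: [-0.0, 0.194, 0.981, -0.0]
force: [0.7, -0.4, 0.4]
grip_width: 66.5
finger_force: 0.0
```

```bash
python3 - <<'E'
from h import *
_,t=shot("scene");_,u=shot("top")
t=cv2.resize(t[170:245,120:220],(400,300),interpolation=cv2.INTER_CUBIC);u=cv2.resize(u[190:265,300:400],(400,300),interpolation=cv2.INTER_CUBIC)
cv2.imwrite("pics/s12.png",np.hstack([t,u]))
E
```

```text
(no output)
```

View pics/s12.png

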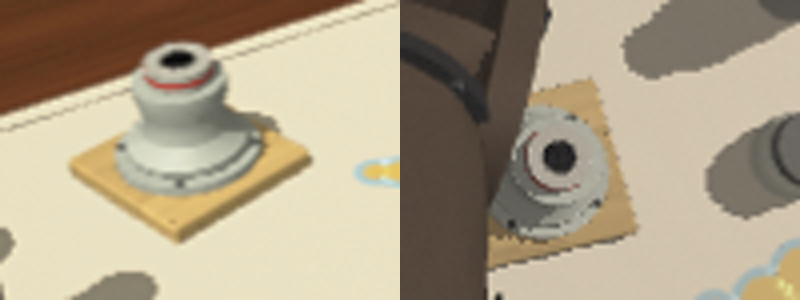

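The cap sits flat and central on the drum, at (178,62) in the scene crop and (560,155) in the top crop. The arm is clear, so I'm handing in.

```bash
python3 -c "
from bench import job;print(job.job_done())"
```

```text
the job is handed in; nothing more can be done
None
```

The winch is back together and the job is handed in at about 30 s of the 125 s: both bearings, the spacer, the drum and the cap are all seated on the stem, by the camera checks; no verdict came back.

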